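# Raise the keeper bar of the cast-carving jig

### The job

The plaster cast in the carving jig is finished: with your fingertips, push the counterweighted keeper bar that lies across it up past its balance point, so that it stays raised by itself when you draw back. Push it steadily, do not fling it; leave the cast lying in its saddles, and leave the bowl, the mug and the rasp where they are.

Things in the scene. Friction and masses are not known exactly. Their poses are not given: they have to be found in the camera images.
- jig: Carving jig, bolted down: grey base 230 x 160 x 15 mm, V-saddle pads, two blue cheeks at its far end (80 mm over both, 140 mm high) that carry the bar's hinge. Origin: on the table, straight below the cast's middle; the base runs from 90 mm on its -x side to 140 mm on +x. Its x axis is level, from the bar's free end towards the hinge (away from the robot, give or take the yaw); z is up.
- keeper (a joint): Bar angle, rad: 0 = down, level across the cast on its rest; grows as the free end goes up and over towards the hinge; 1.25 = fully raised, at its stop. Bar and counterweight weigh about 1.2 kg and balance at about 0.7: let go below, it falls back to 0; above, it swings on by itself to 1.25, slowed by the damped hinge. Lifting it takes 1 to 3 N at the red plate.
- keeper_hinge (a point): Middle of the bar's level hinge axis, which runs along the jig's y: 90 mm along the jig's x from its origin, 120 mm above the table. The counterweight, a dark steel drum 48 mm in diameter, sits behind and above it between the cheeks.
- keeper_bend (a point): Where the bar ends and the red push plate begins. The yellow and black keeper bar is 22 mm wide, 14 mm thick and runs 170 mm from the hinge to this point along the bar's own -x, centred on the hinge height when down. Moves with the bar; its axes are the bar's (those of the jig when the bar is down).
- keeper_lip (a point): Middle of the free edge of the red push plate, which is 60 mm wide (along y), 6 mm thick, 60 mm long and bent up 40 degrees from the bar: the edge is 216 mm from the hinge along the bar's -x and 39 mm above the bar's midline (159 mm above the table when down). Moves with the bar. Below the plate all is free down to the table on the robot's side of the jig's base.
- cast: Off-white plaster cast of a limb stump, a loose cylinder 68 mm in diameter and 130 mm long with a round end at its +y and a steel pipe 16 mm in diameter, 70 mm long, out of its -y end; 0.7 kg. It lies along the jig's y axis in the saddles, under the keeper bar. Origin: on its axis, in the middle of the cylinder, 70 mm above the table; its top is 104 mm above the table.
- bowl: Black rubber plaster bowl, 100 mm across the rim, 55 mm high, loose on the table beside the jig. Origin: centre of its underside.
- mug: White ceramic beaker without handle, 72 mm across, 85 mm high, loose on the table beside the jig. Origin: centre of its underside.
- rasp: Plaster rasp lying loose on the table beside the jig: flat dark steel blade 120 x 24 mm towards its +x, round wooden handle 22 mm in diameter and 90 mm long towards its -x, 22 mm high at most. Origin: on the table, 20 mm inside the blade from the handle.
Mind the look-alikes: they are no part of the job. What is meant by the cast is not black, blue or orange, and is the larger of those in its own colour.

How it is judged (in metres and radians):
At the end, for the whole second after the job is handed in: The keeper bar stands raised by itself, above 1.1 rad and at rest; the cast still lies in its saddles within 25 mm of its start (15 mm across the jig, 10 mm in height); bowl, mug and rasp within 25 mm of where they stood (value of joint keeper above 1.1 rad and velocity of joint keeper between -0.1 and 0.1 rad/s and x of cast in the frame of jig between -0.015 and 0.015 m and z of cast in the frame of jig between 0.06 and 0.08 m and distance of each of cast, bowl, mug, rasp from where it was at the start of the episode below 0.025 m); the robot touches nothing.
It fails at once if the cast was lifted or shoved more than 25 mm (distance of cast from where it was at the start of the episode above 0.025 m).
It fails at once if the bowl, mug or rasp was moved more than 25 mm (distance of any of bowl, mug, rasp from where it was at the start of the episode above 0.025 m).
It fails at once if the keeper bar was flung (faster than 4 rad/s) (velocity of joint keeper above 4 rad/s or velocity of joint keeper below -4 rad/s).
It also fails if it takes over 40 s, if anything falls off the work surface, if the arm or the gripper's body presses on something with over 40 N, if the wrist force passes 120 N, or if a joint passes its speed limit or range.

### The arm

A 6-joint arm with a two-finger parallel gripper is mounted at the origin on the work surface. World frame = base frame: x ahead of the robot, y to its left, z up, the work surface at z = 0. Lengths are in mm, angles in rad, forces in N, time in s.
With the tool pointing down it reaches from about 275 to 750 mm from the base axis. Payload 10.2 kg.
Tool frame: the origin (TCP) lies between the finger pads; the fingertips stand 22 mm ahead of it and the grasp point (between the pads) lies 3 mm ahead of it (ctrl.nose_length is the distance from the TCP to the fingertips, in mm); y points along the fingers, z is the direction in which the jaws open and shut, and the axes are right-handed (so a half turn about y gives the same grasp; the last joint's range is limited). The gripper opens to 85 mm and grips with 20 to 120 N. Pads are 22 mm wide; open, the fingers measure 114 mm over their backs; the gripper's body (76 mm by 85 mm) begins 54 mm behind the grasp point. The pads swing forward as they close: fully open they stand 13 mm farther back than shut.
Start: joints at [-1.37, 0.313, 1.498, -0, 1.331, -0.223], TCP at [215.883, -478.567, 253.294] pointing down, gripper open.
Joint ranges: [-2.94, 2.94], [-0.97, 2.17], [0.19, 2.56], [-1.23, 4.37], [0.02, 3.11], [-2.88, 2.88]. Speed limits (rad/s): [2.39, 2.39, 3.01, 3.14, 3.14, 3.14].

### API

Orientations are given as a unit quaternion [w, x, y, z].
In Python, from rig import ctrl, eyes, models gives the robot as it stands.
- The arm moves only by the shell command python3 -m crank 'ROWS' [FORCE]. ROWS is JSON, a list of rows, each an object with "dp": the shift along the tool's x, y, z in mm, a list of three; "roll": the turn about the tool's y in rad; "gripper": the closure in counts, from 0 (fully open) to 255 (shut). A call has 1 to 10 rows; each row is the pose to reach, as a shift and turn from the pose commanded when the call began, along the tool's axes at that moment; what a row does not reach only later rows make up. A row lasts 1/12 s, in which the tool goes at most 41.7 mm and 7.16 degrees, less where a joint would pass 70% of its speed; a pose out of reach is approached as far as the arm can. A call with a gripper value outside its range is refused whole. The fingers move at their own pace and stop on an object; FORCE is the grip in N (left out, the last holds). Time passes only in rows, so rows that repeat a pose let the fingers close. It gives the time, the measured TCP pose, the force and the opening at its end, in the units of the state.
- ctrl.sense(): the state, without advancing time (a new reading comes with each control period).
- eyes.capture(name): name is "side" or "top"; returns a dict with "color" (480x640x3 uint8, red, green, blue), "fx", "fy", "cx", "cy" (pixels), "R" (3x3) and "t" (3): a world point X has camera coordinates R X + t. Camera axes: x right, y down, z forward; pixel columns grow to the right and rows downward; lengths in mm; the calibration is good to about 2 mm. A picture is of the moment at which its call begins. There is no depth.
- ctrl.finish_job(): hands the job in, once; it reports no verdict.
Trained networks look in a picture, given as the dict that the camera call returned (one of the last four; its "shot" number tells which), for a name from the list of things; names that differ only in an ending like _2 or _b are one class to them, and where a whole thing is asked for, a point or a joint stands for the part that bears it (a point fixed in the world has none). Each returns a list of dicts, best first, with "confidence" (0 to 1); they miss things now and then, are a little off and sometimes report something else, mostly with a low value. They report only what shows in the picture. A call takes as long as a camera call. They do not tell look-alikes from the thing itself.
- models.spot_in(picture, label): "extent" ([centre column, centre row, width, height] in pixels, round what is visible of it).
- models.spot_point(picture, label): "centre" ([column, row] in pixels: a listed point, or the origin of a listed thing).
The state is a dict: "time_s": time; "joints": joint angles; "dq": joint speeds; "tau": joint torques, N m; "eef_pos": TCP position; "ee_rot": TCP orientation; "force": force on the tool from outside, world axes, zero at the start; "wrist_torque": the same for the moment, N m; "grip_width": opening from 0.0 (shut) to 1.0 (fully open).
Only numpy, scipy, OpenCV 4.12 (cv2) and the standard library are available. Lean on these libraries where they do the work, as an engineer would, in place of code of your own. Each camera call takes 0.05 s, during which the arm holds its last target. There are 200 camera calls.

## Working session

There is one attempt and no reset: what is moved stays moved. The work goes in short steps, Python scripts to look and compute and a shell command to move; the robot and the scene stay as the last step left them, time stands still between calls to the robot, and variables do not carry over. Pictures are saved under pics/ and viewed, about 8 in all and at most 12, crops included, and the job is handed in when it is done.

```bash
mkdir -p pics; cat > h.py <<'E'
from rig import ctrl, eyes, models
import numpy as np, cv2
def ray(p,uv):
    d=np.array([(uv[0]-p["cx"])/p["fx"],(uv[1]-p["cy"])/p["fy"],1.]);R=np.array(p["R"]);t=np.array(p["t"])
    return -R.T@t, R.T@d
def atz(p,uv,z):
    c,d=ray(p,uv); return c+d*(z-c[2])/d[2]
def proj(p,X):
    q=np.array(p["R"])@np.array(X)+np.array(p["t"]); return np.array([p["fx"]*q[0]/q[2]+p["cx"],p["fy"]*q[1]/q[2]+p["cy"]])
def save(p,n): cv2.imwrite("pics/"+n,cv2.cvtColor(p["color"],cv2.COLOR_RGB2BGR))
E
python3 - <<'E'
from h import *
np.set_printoptions(precision=1,suppress=True)
s=ctrl.sense();print(s["time_s"],s["eef_pos"],s["ee_rot"],s["force"],s["grip_width"],ctrl.nose_length)
Z=dict(jig=0,keeper_hinge=120,keeper_bend=120,keeper_lip=159,cast=70,bowl=0,mug=0,rasp=0)
for c in("top","side"):
    p=eyes.capture(c);save(p,c+"0.png");print(c,ray(p,(320,240)))
    for k,z in Z.items():
        for d in models.spot_point(p,k)[:3]: print(k,np.array(d["centre"]),round(d["confidence"],2),atz(p,d["centre"],z))
E
```

```text
0.0 [ 215.8 -478.3  252.7] [ 0.1 -0.1  0.7 -0.7] [ 0.5 -0.4  1. ] 1.001130987304739 22.0
top (array([ 423.9,   24.9, 1587.3]), array([ 0.1,  0. , -1. ]))
jig [369.1 193.8] 0.58 [626.7 -90.9   0. ]
keeper_hinge [361.3 148.3] 0.69 [725.2 -64.9 120. ]
keeper_hinge [368.1 189.2] 0.26 [622.8 -79.9 120. ]
keeper_lip [386.2 230.6] 0.93 [ 517.2 -118.6  159. ]
cast [173.6 157.3] 0.86 [718.8 413.7  70. ]
cast [472.3 236.8] 0.81 [ 504.3 -345.7   70. ]
cast [370.3 189.9] 0.56 [627.7 -89.   70. ]
mug [440.2 160.9] 0.8 [ 712.8 -283.     0. ]
rasp [327.7 263.8] 0.61 [441.6  22.2   0. ]
side (array([ 128.9, 1154.8,  781.6]), array([ 0.3, -0.8, -0.5]))
jig [305.  258.1] 0.88 [629.9 -75.1   0. ]
keeper_hinge [270.6 213.8] 0.67 [724.8 -71.1 120. ]
keeper_bend [336.7 216.7] 0.87 [ 553.7 -114.5  120. ]
keeper_lip [354.7 203.7] 0.64 [ 509.3 -127.5  159. ]
cast [429.4 255.2] 0.96 [298.9 -84.3  70. ]
cast [375.  210.3] 0.95 [ 495.1 -287.7   70. ]
cast [303.8 232.8] 0.83 [637.4 -88.2  70. ]
bowl [281.4 300.8] 0.69 [608.7 132.7   0. ]
mug [305.5 219.5] 0.62 [ 714.9 -293.6    0. ]
rasp [362.1 289.7] 0.87 [440.   19.9   0. ]
rasp [280.3 302.4] 0.24 [608.4 139.7   0. ]
```

View pics/top0.png

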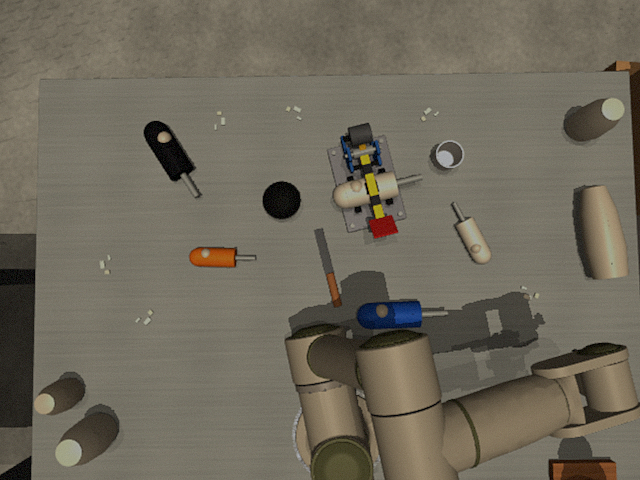

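View pics/side0.png

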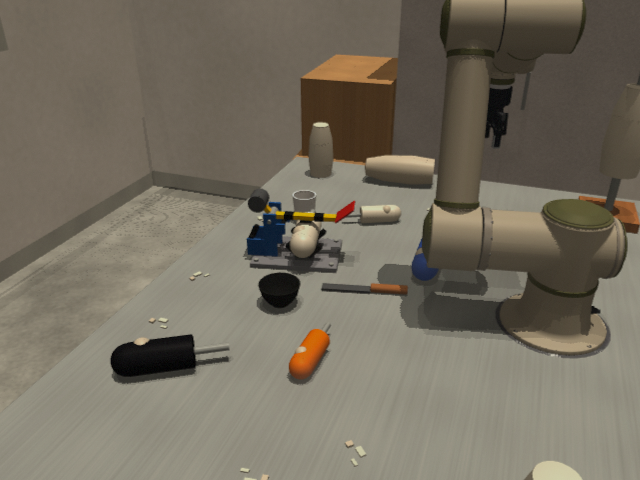

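```bash
python3 - <<'E'
from h import *
from scipy.spatial.transform import Rotation as Ro
s=ctrl.sense();q=s["ee_rot"];print(np.round(q,4));print(Ro.from_quat([q[1],q[2],q[3],q[0]]).as_matrix().round(3))
E
```

```text
[ 0.1487 -0.1487  0.6913 -0.6913]
[[-0.912 -0.     0.411]
 [-0.411 -0.    -0.912]
 [ 0.    -1.    -0.   ]]
```

The top view shows the jig at about (370,190), with the red plate at (383,227) on the robot's side. The mug is at (449,154), the bowl at (281,200) and the rasp at (327,268). In the side view the bar is level with the plate at (346,211), and nothing stands in front of it. The points agree: lip (513,-122), hinge (725,-68), 219 mm apart against the given 216 mm, yaw about 0.25.

Plan: shut the fingers, turn the tool in line with the jig (roll +0.17) and push the lip along its arc, rising slightly faster than the lip.

```bash
python3 -m crank '[{"dp":[-20,0,-12],"roll":0.02,"gripper":255},{"dp":[-55,0,-33],"roll":0.05,"gripper":255},{"dp":[-90,0,-54],"roll":0.08,"gripper":255},{"dp":[-125,0,-75],"roll":0.11,"gripper":255},{"dp":[-160,0,-95],"roll":0.14,"gripper":255},{"dp":[-195,0,-116],"roll":0.17,"gripper":255},{"dp":[-230,0,-137],"roll":0.17,"gripper":255},{"dp":[-265,0,-158],"roll":0.17,"gripper":255},{"dp":[-300,0,-179],"roll":0.17,"gripper":255},{"dp":[-330,0,-197],"roll":0.17,"gripper":255}]'
python3 - <<'E'
from h import *
from scipy.spatial.transform import Rotation as Ro
s=ctrl.sense();q=s["ee_rot"];M=Ro.from_quat([q[1],q[2],q[3],q[0]]).as_matrix();print(M.round(3))
print("pre-position", M.T@(np.array([455,-137,141])-s["eef_pos"]), "lip",M.T@(np.array([513,-122,159])-s["eef_pos"]))
E
```

```text
time_s: 1.73
eef_pos: [436.6, -161.0, 253.5]
ee_rot: [-0.09, 0.09, -0.701, 0.701]
force: [0.5, -1.3, 0.5]
grip_width: 0.001
[[-0.968  0.001  0.252]
 [-0.252 -0.    -0.968]
 [-0.001 -1.     0.   ]]
pre-position [-23.74091957 112.5460905  -18.60946657] lip [-83.65831753  94.57673763 -18.52126355]
```

```bash
python3 -m crank '[{"dp":[-6,25,-5],"roll":0},{"dp":[-12,55,-10],"roll":0},{"dp":[-18,85,-15],"roll":0},{"dp":[-24,112,-18],"roll":0},{"dp":[-24,112,-18],"roll":0}]'
python3 - <<'E'
from h import *
np.set_printoptions(precision=1,suppress=True)
s=ctrl.sense();print(s["eef_pos"],s["force"])
ims=[]
for c in("side","top"):
    p=eyes.capture(c)
    u=proj(p,s["eef_pos"]).astype(int);print(c,u)
    for k,z in(("keeper_lip",159),("keeper_bend",120),("keeper_hinge",120)):
        for d in models.spot_point(p,k)[:1]:print(k,d["centre"],d["confidence"],atz(p,d["centre"],z))
    a=p["color"][u[1]-90:u[1]+60,u[0]-130:u[0]+70];ims.append(cv2.resize(a,(800,600))[:, :, ::-1] if c=="side" else None)
cv2.imwrite("pics/s1.png",ims[0])
E
```

```text
[ 436.6 -161.   253.5] [ 0.5 -1.3  0.5]
side [387 168]
keeper_lip [354.0, 205.3] 0.98 [ 508.1 -117.6  159. ]
keeper_bend [333.1, 215.0] 0.82 [ 565.9 -120.9  120. ]
keeper_hinge [270.8, 214.1] 0.83 [723.5 -69.6 120. ]
top [410 263]
keeper_lip [390.2, 232.6] 0.87 [ 512.3 -128.   159. ]
keeper_bend [380.4, 217.4] 0.83 [ 552.5 -108.9  120. ]
keeper_hinge [365.3, 150.5] 0.56 [719.6 -74.7 120. ]$[0]: bad value
```

View pics/s1.png

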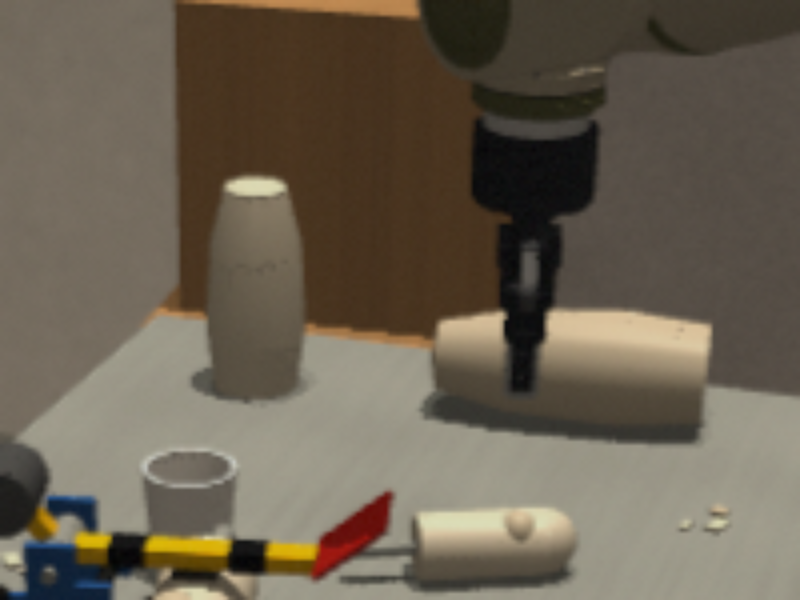

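The call was refused because the gripper value was missing, so the arm has not moved. The crop shows the shut fingers hanging straight, tip at (520,392), and the red lip clear of them at (390,495). I'm repeating the descent with the gripper value.

```bash
python3 -m crank '[{"dp":[-6,25,-5],"roll":0,"gripper":255},{"dp":[-12,55,-10],"roll":0,"gripper":255},{"dp":[-18,85,-15],"roll":0,"gripper":255},{"dp":[-24,112,-18],"roll":0,"gripper":255},{"dp":[-35,112,-18],"roll":0,"gripper":255},{"dp":[-50,112,-18],"roll":0,"gripper":255},{"dp":[-60,112,-18],"roll":0,"gripper":255},{"dp":[-60,112,-18],"roll":0,"gripper":255}]'
python3 - <<'E'
from h import *
np.set_printoptions(precision=1,suppress=True)
s=ctrl.sense();print(s["eef_pos"],s["force"])
p=eyes.capture("side");q=eyes.capture("top");f=lambda p:cv2.resize(p["color"][int(proj(p,s["eef_pos"])[1])-60:,:][:90,:],None,fx=1,fy=1)
ims=[]
for c in(p,q):
    u=proj(c,s["eef_pos"]).astype(int);ims.append(cv2.resize(c["color"][u[1]-50:u[1]+50,u[0]-70:u[0]+30],(400,400))[:,:,::-1])
cv2.imwrite("pics/s2.png",np.hstack(ims))
E
```

```text
time_s: 2.8
eef_pos: [490.0, -131.5, 141.2]
ee_rot: [-0.089, 0.089, -0.701, 0.702]
force: [0.2, 0.3, -0.3]
grip_width: -0.0
[ 490.  -131.5  141.2] [ 0.2  0.3 -0.3]
```

View pics/s2.png

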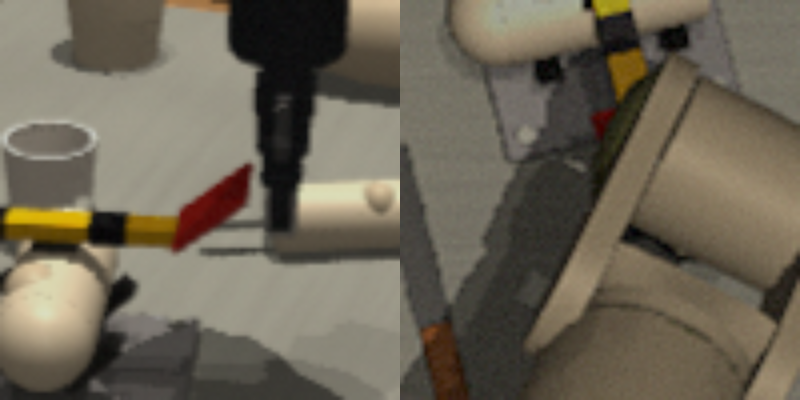

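The left half shows the fingertip at (280,228), about 40 mm below the lip at (250,167), with a gap of about 10 mm. The thicker part of the finger starts just above lip height, so I'll raise the tool 10 mm and close in until it touches.

```bash
python3 -m crank '[{"dp":[-3,-5,0],"roll":0,"gripper":255},{"dp":[-6,-10,0],"roll":0,"gripper":255},{"dp":[-9,-10,0],"roll":0,"gripper":255},{"dp":[-11,-10,0],"roll":0,"gripper":255},{"dp":[-11,-10,0],"roll":0,"gripper":255}]'
```

```text
time_s: 3.32
eef_pos: [498.6, -128.9, 152.2]
ee_rot: [-0.088, 0.091, -0.701, 0.702]
force: [-14.6, -4.6, 11.8]
grip_width: 0.003
```

Contact: 15 N against the push. Now I'll follow the lip's arc up, starting with θ to about 0.4.

```bash
python3 -m crank '[{"dp":[0,-6,0],"roll":0,"gripper":255},{"dp":[-2,-14,0],"roll":0,"gripper":255},{"dp":[-5,-24,0],"roll":0,"gripper":255},{"dp":[-8,-35,0],"roll":0,"gripper":255},{"dp":[-12,-46,0],"roll":0,"gripper":255},{"dp":[-12,-46,0],"roll":0,"gripper":255}]'
python3 - <<'E'
from h import *
s=ctrl.sense();print(s["eef_pos"],s["force"])
c=eyes.capture("side")
u=proj(c,s["eef_pos"]).astype(int);cv2.imwrite("pics/s3.png",cv2.resize(c["color"][u[1]-50:u[1]+60,u[0]-110:u[0]+30],(700,550))[:,:,::-1])
E
```

```text
time_s: 3.82
eef_pos: [511.3, -125.7, 199.3]
ee_rot: [-0.089, 0.09, -0.701, 0.702]
force: [-10.5, -3.7, 3.1]
grip_width: 0.005
[ 511.25313181 -125.68244495  199.3455153 ] [-10.50946093  -3.74697713   3.09662677]
```

View pics/s3.png

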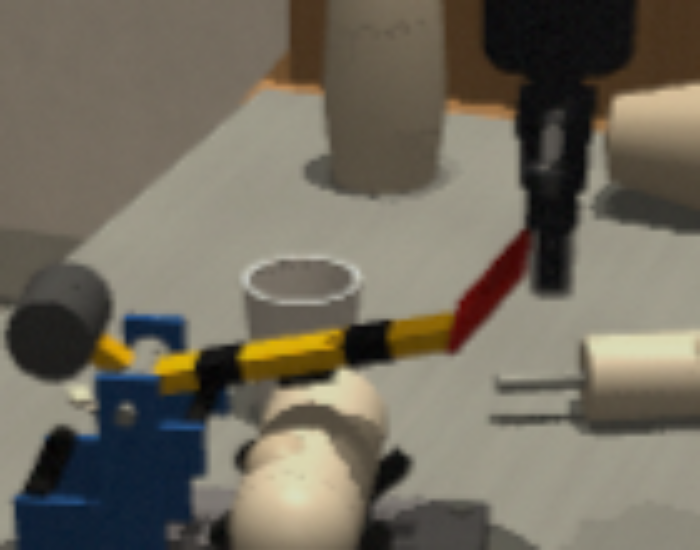

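The bar is up about 0.2 rad, with the lip at (530,235) riding on the fingers above their tip at (550,290). I'll carry on along the arc.

```bash
python3 -m crank '[{"dp":[-4,-11,0],"roll":0,"gripper":255},{"dp":[-9,-21,0],"roll":0,"gripper":255},{"dp":[-14,-31,0],"roll":0,"gripper":255},{"dp":[-20,-41,0],"roll":0,"gripper":255},{"dp":[-26,-51,0],"roll":0,"gripper":255},{"dp":[-33,-60,0],"roll":0,"gripper":255},{"dp":[-33,-60,0],"roll":0,"gripper":255}]'
python3 - <<'E'
from h import *
s=ctrl.sense();print(s["eef_pos"],s["force"])
c=eyes.capture("side")
u=proj(c,s["eef_pos"]).astype(int);cv2.imwrite("pics/s4.png",cv2.resize(c["color"][u[1]-50:u[1]+80,u[0]-110:u[0]+30],(700,650))[50:,:,::-1])
E
```

```text
time_s: 4.45
eef_pos: [544.6, -116.8, 259.0]
ee_rot: [-0.091, 0.089, -0.701, 0.702]
force: [-0.1, 0.5, 0.1]
grip_width: -0.0
[ 544.55876837 -116.78406897  258.9885017 ] [-0.14368579  0.49423029  0.12960239]
```

View pics/s4.png

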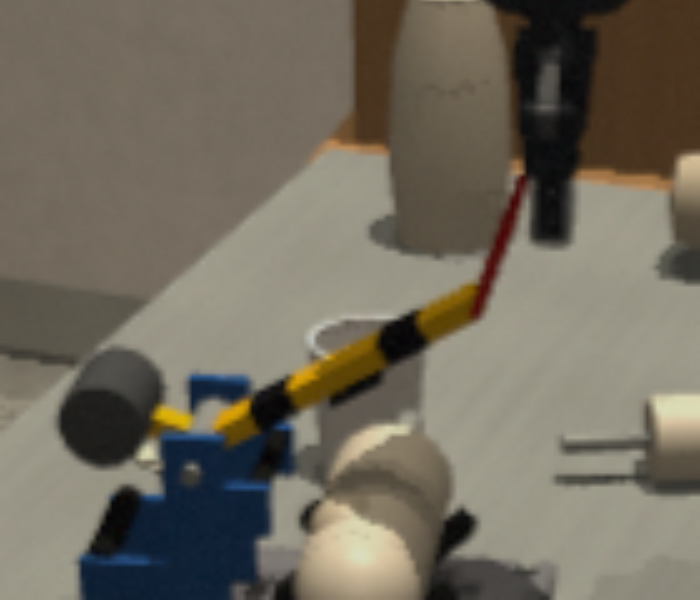

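The bar is at about 0.5 rad. The force has dropped to zero, so contact is momentarily light, and I'll push a bit more inwards than the arc, past the balance point.

```bash
python3 -m crank '[{"dp":[-9,-5,0],"roll":0,"gripper":255},{"dp":[-17,-13,0],"roll":0,"gripper":255},{"dp":[-25,-21,0],"roll":0,"gripper":255},{"dp":[-33,-29,0],"roll":0,"gripper":255},{"dp":[-41,-36,0],"roll":0,"gripper":255},{"dp":[-49,-42,0],"roll":0,"gripper":255},{"dp":[-58,-47,0],"roll":0,"gripper":255},{"dp":[-66,-51,0],"roll":0,"gripper":255},{"dp":[-66,-51,0],"roll":0,"gripper":255}]'
python3 - <<'E'
from h import *
s=ctrl.sense();print(s["eef_pos"],s["force"])
c=eyes.capture("side")
u=proj(c,s["eef_pos"]).astype(int);a=max(u[1]-30,0);cv2.imwrite("pics/s5.png",cv2.resize(c["color"][a:a+120,u[0]-100:u[0]+40],(700,600))[:,:,::-1])
E
```

```text
time_s: 5.25
eef_pos: [607.9, -100.0, 308.0]
ee_rot: [0.09, -0.09, 0.701, -0.701]
force: [-0.4, -0.5, -1.2]
grip_width: -0.001
[ 607.85277394 -100.0233497   307.95779764] [-0.3927662  -0.49032467 -1.17799817]
```

View pics/s5.png

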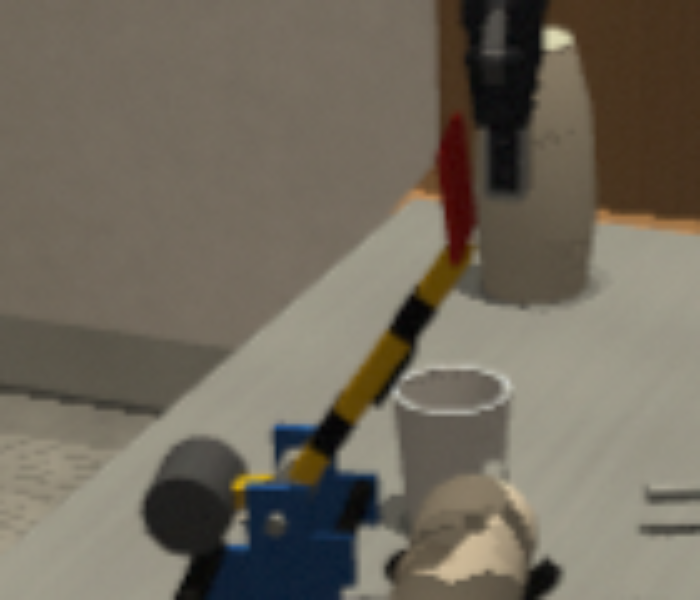

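The bar is at about 0.95 rad, plate upright at (457,190) and clear of the fingers, so it is past balance. I'll draw back.

```bash
python3 -m crank '[{"dp":[15,0,0],"roll":0,"gripper":255},{"dp":[35,0,0],"roll":0,"gripper":255},{"dp":[60,0,0],"roll":0,"gripper":255},{"dp":[90,0,0],"roll":0,"gripper":255},{"dp":[120,0,0],"roll":0,"gripper":255},{"dp":[140,0,0],"roll":0,"gripper":255},{"dp":[140,0,0],"roll":0,"gripper":255},{"dp":[140,0,0],"roll":0,"gripper":255},{"dp":[140,0,0],"roll":0,"gripper":255},{"dp":[140,0,0],"roll":0,"gripper":255}]'
python3 -m crank '[{"dp":[0,0,0],"roll":0,"gripper":255},{"dp":[0,0,0],"roll":0,"gripper":255},{"dp":[0,0,0],"roll":0,"gripper":255},{"dp":[0,0,0],"roll":0,"gripper":255},{"dp":[0,0,0],"roll":0,"gripper":255},{"dp":[0,0,0],"roll":0,"gripper":255},{"dp":[0,0,0],"roll":0,"gripper":255},{"dp":[0,0,0],"roll":0,"gripper":255},{"dp":[0,0,0],"roll":0,"gripper":255},{"dp":[0,0,0],"roll":0,"gripper":255}]'
python3 - <<'E'
from h import *
np.set_printoptions(precision=1,suppress=True)
p=eyes.capture("side");cv2.imwrite("pics/s6.png",cv2.resize(p["color"][120:320,200:440],(720,600))[:,:,::-1])
H=np.array([724,-69,120]);ex=np.array([.968,.25,0])
for k in(1.0,1.1,1.25):
    f=k+np.arctan2(39,216);print(k,proj(p,H+219.5*(-np.cos(f)*ex+np.sin(f)*np.array([0,0,1]))))
for k in("keeper_lip","cast","bowl","mug","rasp"):print(k,[(np.array(d["centre"]),round(d["confidence"],2)) for d in models.spot_point(p,k)[:3]])
a=eyes.capture("side")["color"].astype(int)[100:260,200:330];print(abs(a-p["color"][100:260,200:330]).max())
E
```

```text
time_s: 6.13
eef_pos: [472.2, -135.2, 307.9]
ee_rot: [0.09, -0.09, 0.702, -0.701]
force: [-0.6, 0.3, 0.6]
grip_width: -0.003
time_s: 6.97
eef_pos: [471.8, -135.3, 308.3]
ee_rot: [0.089, -0.089, 0.701, -0.701]
force: [0.0, -0.1, 0.1]
grip_width: 0.001
1.0 [300.3 141.8]
1.1 [291.9 138.7]
1.25 [279.  135.5]
keeper_lip [(array([282.1, 134.8]), 0.78)]
cast [(array([429. , 256.4]), 0.94), (array([304.8, 233.2]), 0.72), (array([375.8, 211.9]), 0.67)]
bowl [(array([281.3, 300.6]), 0.93)]
mug [(array([305.1, 223.6]), 0.68)]
rasp [(array([359.9, 288.4]), 0.74), (array([270.1, 214.3]), 0.19)]
11
```

View pics/s6.png

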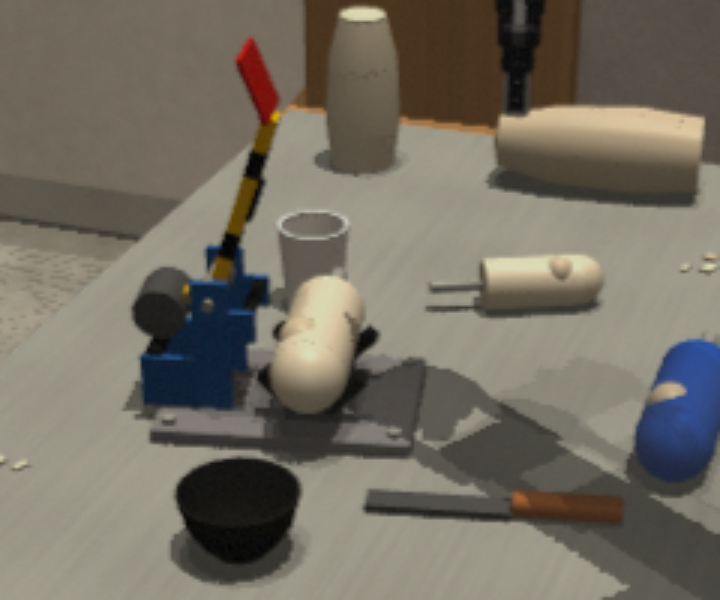

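The bar stands at its stop: the lip is at (282,135), against (279,135.5) predicted for 1.25 rad. It is still, the cast lies in its saddles, the bowl, mug and rasp are in place and the robot is clear. I'm handing in.

```bash
python3 -c "
from rig import ctrl
print(ctrl.finish_job())"
```

```text
the job is handed in; nothing more can be done
None
```

I pushed the red plate's edge up along its arc with the shut fingertips until the bar was past its balance point. Then I drew back about 140 mm, and the bar swung on to its stop by itself. I handed the job in about 7 s into the 40 s allowed.

**Last checks, from the side camera:**
- **Bar:** the lip was within about 3 px of where it should be at 1.25 rad. Two successive frames showed no motion beyond image noise.
- **Cast:** it lies in its saddles, within about 1 px of its starting position.
- **Bowl, mug and rasp:** the bowl and rasp were within about 3 px of their starting positions. The mug's network point read 4 px lower, but nothing came near it and it looks unmoved in the picture.
- **Robot:** it touched nothing, and the force read about 0.

**What went less smoothly:**
- One move was refused because I left out the gripper value; nothing moved.
- The force dropped to about 0 near 0.5 rad, when contact was briefly light. Pushing a little further inwards carried the bar on.
- I did not measure the bar's speed. I paced the push at about 0.6 rad/s, with a stretch a little faster near the end, against the 4 rad/s limit.
- The highest force I read was about 19 N, between moves rather than continuously.

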